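# Line up the bottle set by height in the bottle tray

### The job

Stand the four white bottles in the aluminium tray in order of height, one centred on each round black place: the tallest next to the upright end plate, and each one after it shorter, down to the shortest at the far end. Keep the bottles upright all the way, and leave the pen pot and the roll of tape where they are.

Things in the scene. Friction and masses are not known exactly. Their poses are not given: they have to be found in the camera images.
- bottle_large: Plain white round plastic bottle with a grey ribbed screw cap, the tallest and widest of the four: 58 mm in diameter, 116 mm high over the cap; its side is straight up to 81 mm, above that a shoulder and a narrower cap (44 mm across). Closed, rigid, under 0.3 kg; stands upright and loose on the bench. Origin: centre of its underside, z up along the bottle.
- bottle_medium: Plain white round plastic bottle with a grey ribbed screw cap, second tallest: 50 mm in diameter, 96 mm high over the cap; its side is straight up to 67 mm, above that a shoulder and a narrower cap (38 mm across). Closed, rigid, under 0.3 kg; stands upright and loose on the bench. Origin: centre of its underside, z up along the bottle.
- bottle_small: Plain white round plastic bottle with a grey ribbed screw cap, third tallest: 42 mm in diameter, 76 mm high over the cap; its side is straight up to 53 mm, above that a shoulder and a narrower cap (32 mm across). Closed, rigid, under 0.3 kg; stands upright and loose on the bench. Origin: centre of its underside, z up along the bottle.
- bottle_tiny: Plain white round plastic bottle with a grey ribbed screw cap, the shortest and thinnest: 34 mm in diameter, 56 mm high over the cap; its side is straight up to 39 mm, above that a shoulder and a narrower cap (26 mm across). Closed, rigid, under 0.3 kg; stands upright and loose on the bench. Origin: centre of its underside, z up along the bottle.
- tray: Shallow aluminium tray fixed to the bench, 324 mm long (its y), 96 mm wide (its x); its floor is 12 mm above the bench, with 3 mm lips along the long sides. Four equal flush round black places, 66 mm across, lie in a row: centres at x = 0, y = -120, -40, +40, +120 mm in its frame. Origin: under its middle, at bench level, z up.
- end_plate: Upright steel plate, 66 mm wide, 12 mm thick, top 75 mm above the bench, on a foot 96 x 16 x 15 mm; fixed against one short end of the tray, 170 mm from its middle (which end varies). The other end has only a low steel bar 15 mm high. Origin: centre of the foot at bench level.
- pen_pot: Dark round pen pot with pens in it, 78 x 88 mm, 147 mm high, loose on the bench: a bystander. Origin: centre of its underside.
- tape: Roll of brown packing tape lying flat, 93 mm across, 48 mm high, loose on the bench: a bystander. Origin: centre of its underside.
Not all that is in view belongs to the job. What is shaped like the bottle_large but purple is not meant.

How it is judged:
By the outcome, as a careful person would: the job done as asked, in the order asked, and still so for the second after the job is handed in, with the robot touching nothing.
It also fails if it takes over 106 s, if anything falls off the work surface, if the arm or the gripper's body presses on something with over 40 N, if the wrist force passes 120 N, or if a joint passes its speed limit or range.

### The arm

A 6-joint arm with a two-finger parallel gripper is mounted at the origin on a cart in front of the work surface, level with it; the furniture and walls round the work are solid. World frame = base frame: x ahead of the robot, y to its left, z up, the work surface at z = 0. Lengths are in m, angles in rad, forces in N, time in s.
With the tool pointing down it reaches from about 0.35 to 0.85 m from the base axis. Payload 8.1 kg.
Tool frame: the origin (TCP) lies at the very end of the fingers, on their centre line; the grasp point (between the pads) lies 19 mm behind it; z points along the fingers, y is the line along which they close (so a half turn about z gives the same grasp; the last joint's range is limited). The gripper opens to 93 mm and grips with 3 to 60 N. Pads are 15 mm wide; open, the fingers measure 128 mm over their backs; the gripper's body (75 mm by 188 mm) begins 65 mm behind the grasp point.
Start: joints at [1.094, 0.13, 1.488, -0, 1.523, -0.085], TCP at [0.229, 0.555, 0.219] pointing down, gripper open.
Joint ranges: [-2.96, 2.96], [-0.89, 2.26], [0.02, 2.5], [-1.34, 4.48], [0, 2.73], [-2.66, 2.66]. Speed limits (rad/s): [2.39, 2.39, 2.79, 3.14, 3.14, 3.14].

### API

Orientations are given as a rotation vector (axis times angle).
In Python, from plant import monitor, eyes, ticket gives the robot as it stands.
- The arm moves only by the tool arm_command, never from a script. Its argument "deltas" is a list that holds one entry, the list of rows, each a list of 6 numbers: the shift along the world's x, y, z in cm, then the turn, a rotation vector about the world's x, y, z in degrees. In form: [[[tx, ty, tz, rx, ry, rz], ...]]. A call has 1 to 12 rows; each row shifts and turns the commanded pose from where the row before left it; what a row does not reach is not made up. A row lasts 1/12 s, in which the tool goes at most 41.7 mm and 7.16 degrees, less where a joint would pass 70% of its speed; a pose out of reach is approached as far as the arm can. A call is refused whole if a number of a shift passes 4.17 or a number of a turn 7.16, either way. A call with a gripper value outside its range is refused whole. "gripper" is the opening, from -1 (shut) to 1 (fully open), set as the call begins (left out, the last holds). The fingers move at their own pace and stop on an object; "squeeze" is the grip in N (left out, the last holds). Time passes only in rows, so rows that do not move let the fingers close. It gives the time, the measured TCP pose, the force, the opening and the grip force at its end, in the units of the state.
- monitor.read_state(): the state, without advancing time (a new reading comes with each control period).
- eyes.read_camera(name): name is "scene" or "side" or "wrist"; returns the picture (384x512x3 uint8, blue, green, red); there is no depth.
- eyes.camera_model(name): a dict with "fx", "fy", "cx", "cy" (pixels), "rvec" (rotation vector, rad) and "tvec" (3), from world to camera coordinates, as OpenCV has them. Camera axes: x right, y down, z forward; pixel columns grow to the right and rows downward; lengths in m; the calibration is good to about 2 mm. The wrist camera is an equidistant fisheye: a pixel r from the principal point sees the ray r / f radians off the axis. A picture is of the moment at which its call begins: read the wrist's pose just before it. camera_model takes no time and is no camera call; for the wrist camera it gives the pose at the moment of the call.
- ticket.close_job(): hands the job in; it is judged then, once.
The state is a dict: "t": time; "q": joint angles; "dq": joint speeds; "joint_torque": joint torques, N m; "tool_pos": TCP position; "orientation": TCP orientation; "force": force on the tool from outside, world axes, zero at the start; "wrist_torque": the same for the moment, N m; "opening": finger opening in m; "gripper_force": force on a finger pad.
Only numpy, scipy, OpenCV 4.12 (cv2) and the standard library are available. Lean on these libraries where they do the work, as an engineer would, in place of code of your own. Each camera call takes 0.05 s, during which the arm holds its last target. There are 200 camera calls.

## Working session

There is one attempt and no reset: what is moved stays moved. The work goes in short steps, Python scripts to look and compute and a tool call to move; the robot and the scene stay as the last step left them, time stands still between calls to the robot, and variables do not carry over. Pictures are saved under pics/ and viewed, at most 14 in all, crops included, and the job is handed in when it is done.

Besides the shell and the picture viewer there is one more tool, called after ">>>" as name([rows], argument=value, ...), one row to a line, values as JSON. arm_command: Moves the arm, as the interface text tells. Its arguments: {"type":"object","properties":{"deltas":{"type":"array"},"gripper":{"type":"number"},"squeeze":{"type":"number"}},"required":["deltas"]}

```bash
mkdir -p pics
python3 - <<'E'
from plant import monitor, eyes
import cv2
s=monitor.read_state();print({k:s[k] for k in('t','tool_pos','orientation','opening','force')})
for n in('scene','side','wrist'):
    print(n,eyes.camera_model(n)); cv2.imwrite(f'pics/{n}0.png',eyes.read_camera(n))
E
```

```text
{'t': 0.0, 'tool_pos': array([0.22883724, 0.55402453, 0.21758836]), 'orientation': array([-6.11400433e-01, -3.08103006e+00,  2.80666357e-03]), 'opening': 0.09315328274645139, 'force': array([-0.17127737,  0.21995687, -0.39748787])}
scene {'fx': 457.99629515836557, 'fy': 457.99629515836557, 'cx': 255.82505630833558, 'cy': 195.64315988293, 'rvec': array([ 1.04967471, -2.28626457,  1.10762783]), 'tvec': array([0.40266549, 0.27556855, 1.47118734])}
side {'fx': 374.79694385578716, 'fy': 374.79694385578716, 'cx': 255.35106597844873, 'cy': 195.7589021155169, 'rvec': array([ 0.15162808, -2.7775763 ,  1.37141691]), 'tvec': array([0.54452479, 0.03999867, 1.40158391])}
wrist {'fx': 297.3186396354542, 'fy': 297.3186396354542, 'cx': 248.07558285625018, 'cy': 187.77876571247745, 'rvec': array([-2.42956276, -1.62601157, -0.20644497]), 'tvec': array([-0.59914137, -0.02902395,  0.39029118])}
```

View pics/scene0.png

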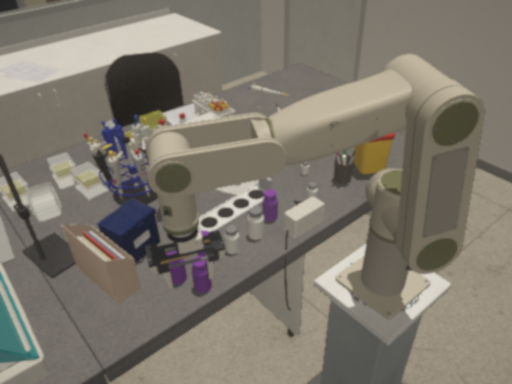

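View pics/side0.png

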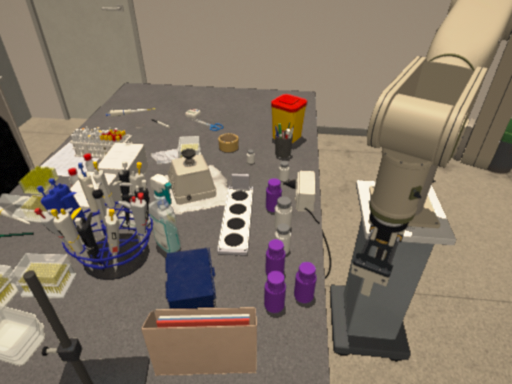

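View pics/wrist0.png

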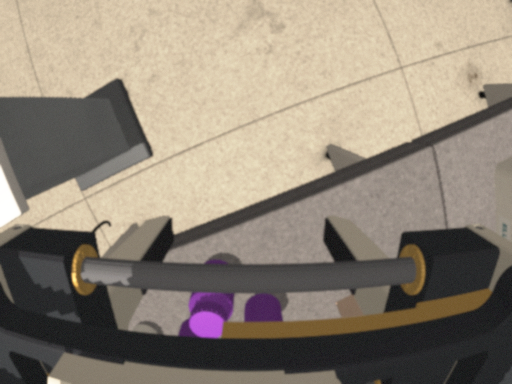

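The side view shows the tray at about (237,220), the white bottles near (285,213), (283,240), (284,170) and (250,157), and the purple distractors beside them. The tape is at (228,143) and the pen pot at (284,143). I'll enlarge both views.

Run:
```python
import cv2,numpy as np
a=cv2.imread('pics/side0.png')[130:310,200:340]
b=cv2.imread('pics/scene0.png')[140:300,190:370]
cv2.imwrite('pics/cs.png',cv2.resize(a,None,fx=3.3,fy=3.3,interpolation=2))
cv2.imwrite('pics/cc.png',cv2.resize(b,None,fx=3.7,fy=3.7,interpolation=2))
```

```text
(no output)
```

View pics/cs.png

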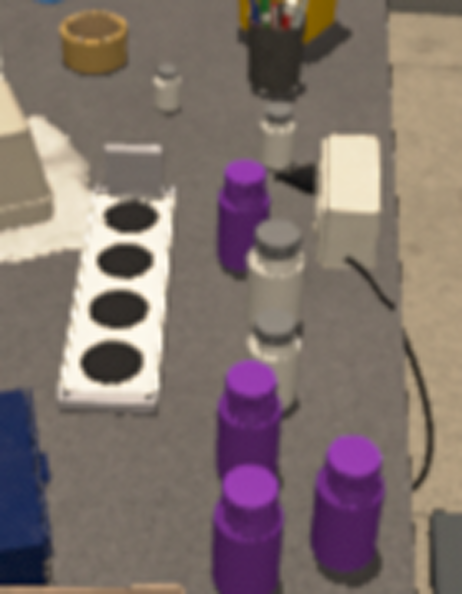

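View pics/cc.png

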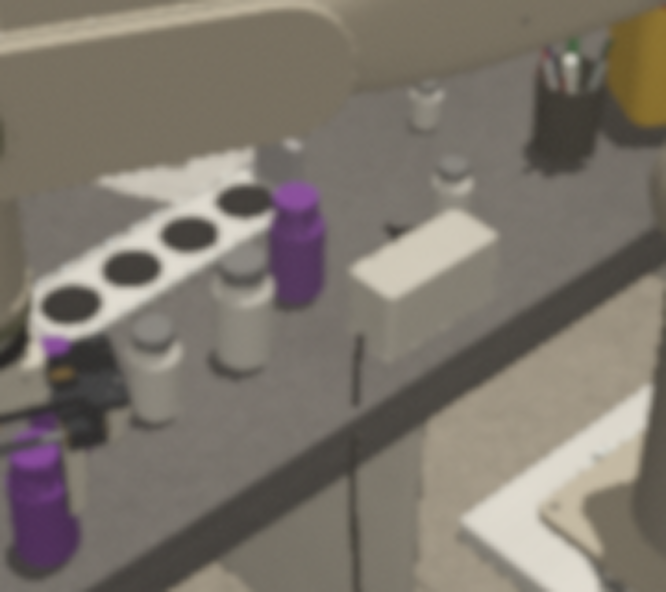

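The crops show the caps and black places clearly. In the side crop, the large cap is at (278,233), medium at (274,325), small at (278,108) and tiny at (167,72). The end plate is at the far (top) end, and a white box stands next to the small bottle.

```bash
cat > h.py <<'E'
import cv2,numpy as np
from plant import eyes
def ray(n,uv,m=None):
    m=m or eyes.camera_model(n);R=cv2.Rodrigues(m['rvec'])[0]
    x=(uv[0]-m['cx'])/m['fx'];y=(uv[1]-m['cy'])/m['fy']
    if n=='wrist':
        r=np.hypot(x,y);d=np.array([x*np.sin(r)/r,y*np.sin(r)/r,np.cos(r)])
    else:d=np.array([x,y,1.])
    return -R.T@m['tvec'],R.T@d
def onz(n,uv,z,m=None):
    c,d=ray(n,uv,m);return (c+d*(z-c[2])/d[2])[:2]
def proj(n,P,m=None):
    m=m or eyes.camera_model(n);R=cv2.Rodrigues(m['rvec'])[0]
    p=R@np.array(P)+m['tvec'];
    if n=='wrist':
        t=np.arctan2(np.hypot(p[0],p[1]),p[2]);k=t/np.hypot(p[0],p[1]);return m['cx']+m['fx']*p[0]*k,m['cy']+m['fy']*p[1]*k
    return m['cx']+m['fx']*p[0]/p[2],m['cy']+m['fy']*p[1]/p[2]
E
python3 - <<'E'
from h import *
np.set_printoptions(precision=4,suppress=True)
S=lambda p:(p[0]/3.3+199.85+.0,p[1]/3.3+129.85)
C=lambda p:(p[0]/3.7+189.87,p[1]/3.7+139.87)
# caps top centre
for n,h,s,c in [('large',.116,(278,236),(243,262)),('medium',.096,(274,322),(152,331)),('small',.076,(279,106),(452,166)),('tiny',.056,(167,71),(427,87))]:
    print(n,onz('side',S(s),h),onz('scene',C(c),h))
for n,h,s in [('p_near',.116,(246,172)),('p2',.116,(251,379)),('p3',.116,(250,487)),('p4',.116,(354,456)),('penpot',.1,(275,30)),('tape',.048,(95,30))]: print(n,onz('side',S(s),h))
for n,s in [('boxa',(326,138)),('boxb',(376,138)),('boxc',(322,190)),('boxd',(378,210)),('box bl',(320,260)),('boxbr',(372,268))]: print(n,onz('side',S(s),.0),onz('side',S(s),.08))
for nm,x0,x1,y0,y1 in [('side',215,255,185,250),('scene',190,266,185,228)]:
    im=cv2.imread(f'pics/{nm}0.png');g=im.max(2);m=np.zeros(g.shape,np.uint8);m[y0:y1,x0:x1]=(g[y0:y1,x0:x1]<75)
    n,l,st,ce=cv2.connectedComponentsWithStats(m)
    for i in range(1,n):
        if st[i,4]>50: print(nm,st[i],ce[i],onz(nm,ce[i],.012))
E
```

```text
large [0.4356 0.167 ] [0.4319 0.161 ]
medium [0.4336 0.2725] [0.4303 0.271 ]
small [ 0.4459 -0.1387] [ 0.445  -0.1331]
tiny [ 0.5943 -0.2382] [ 0.5879 -0.2403]
p_near [0.4745 0.0605]
p2 [0.45   0.3702]
p3 [0.4433 0.4903]
p4 [0.3613 0.4487]
penpot [ 0.4588 -0.2835]
tape [ 0.707 -0.349]
boxa [ 0.384  -0.1901] [ 0.3884 -0.0693]
boxb [ 0.3203 -0.1976] [ 0.3306 -0.076 ]
boxc [ 0.3872 -0.0764] [0.3914 0.0341]
boxd [ 0.3207 -0.0438] [0.3309 0.0638]
box bl [0.3872 0.0574] [0.3914 0.1558]
boxbr [0.3294 0.0648] [0.3388 0.1625]
side [232 191  15   9  96] [239.2812 195.3229] [0.6075 0.017 ]
side [230 205  16   9 104] [237.3846 208.6731] [0.6032 0.0971]
side [228 219  16  10 127] [235.378  223.3543] [0.5987 0.1773]
side [225 234  17  12 154] [233.2532 239.3247] [0.594  0.2564]
scene [250 191  13   7  56] [256.0893 193.9643] [0.6086 0.0128]
scene [235 200  12   7  59] [240.8814 202.9492] [0.6041 0.0943]
scene [220 209  12   7  69] [225.3043 212.2029] [0.5994 0.174 ]
scene [203 219  13   7  76] [208.7763 221.9868] [0.5948 0.2544]
```

Positions agree across the two views to within a few mm. The places are about 80 mm apart and tilted about 3°. I'll move above the large bottle, closing along the tray's x.

>>> arm_command([
  [[1.71, -3.26, 0.2, 0, 0, -5.36], [1.71, -3.26, 0.2, 0, 0, -5.36], [1.71, -3.26, 0.2, 0, 0, -5.36], [1.71, -3.26, 0.2, 0, 0, -5.36], [1.71, -3.26, 0.2, 0, 0, -5.36], [1.71, -3.26, 0.2, 0, 0, -5.36], [1.71, -3.26, 0, 0, 0, -5.36], [1.71, -3.26, 0, 0, 0, -5.36], [1.71, -3.26, 0, 0, 0, -5.36], [1.71, -3.26, 0, 0, 0, -5.36], [1.71, -3.26, 0, 0, 0, -5.36], [1.71, -3.26, 0, 0, 0, -5.36]],
], gripper=1, squeeze=15)

```text
t: 1.15
tool_pos: [0.4346, 0.1616, 0.2306]
orientation: [2.163, 2.278, 0.0]
force: [0.4, 0.1, 0.2]
opening: 0.0928
gripper_force: 0.0
```

>>> arm_command([
  [[0, 0, 0, 0, 0, 0], [0, 0, 0, 0, 0, 0], [0, 0, 0, 0, 0, 0]],
])

```text
t: 1.4
tool_pos: [0.434, 0.1635, 0.2304]
orientation: [-2.157, -2.283, 0.0]
force: [-0.5, 0.3, 0.1]
opening: 0.0929
gripper_force: 0.0
```

Run:
```python
from plant import monitor
from h import *
from scipy.spatial.transform import Rotation as R
np.set_printoptions(precision=4,suppress=True)
s=monitor.read_state();M=R.from_rotvec(s['orientation']).as_matrix();print(s['t'],s['tool_pos'],M[:,1:],s['q'])
m=eyes.camera_model('wrist');c,d=ray('wrist',(m['cx']+.01,m['cy']));print(c,d)
w=eyes.read_camera('wrist');cv2.imwrite('pics/w1.png',w);cv2.imwrite('pics/sc1.png',eyes.read_camera('scene'));cv2.imwrite('pics/sd1.png',eyes.read_camera('side'))
for n,P in dict(large=(.434,.164,.116),medium=(.432,.272,.096),A=(.608,.0155,.012),B=(.6037,.0957,.012),C=(.599,.1755,.012),D=(.5945,.2554,.012)).items(): print(n,proj('wrist',P,m))
```

```text
1.4 [0.434  0.1635 0.2304] [[ 0.9984 -0.0006]
 [ 0.0566  0.0003]
 [-0.0006 -1.    ]] [ 0.2492 -0.2505  1.8326  0.0005  1.5601  0.1926]
[0.4296 0.2327 0.3975] [ 0.0133 -0.2498 -0.9682]
large (np.float64(248.88518013815178), np.float64(183.8908703910537))
medium (np.float64(253.06582231883118), np.float64(74.23278111065343))
A (np.float64(355.17494820303966), np.float64(267.3348039186655))
B (np.float64(362.37117151240693), np.float64(219.12683303177505))
C (np.float64(367.7471186137762), np.float64(164.92546561282614))
D (np.float64(370.7978464722726), np.float64(107.1909961575551))
```

View pics/w1.png

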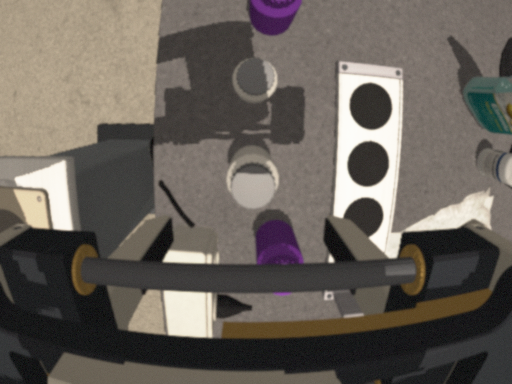

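The wrist view shows the large cap at about (252,186), the medium cap at (257,78), and places at (371,105), (368,163) and (362,216). Next I'll measure these more precisely.

Run:
```python
from h import *
np.set_printoptions(precision=4,suppress=True)
m=eyes.camera_model('wrist');w=cv2.imread('pics/w1.png');g=w.max(2)
k=(g<50).astype(np.uint8);k[:, :330]=0;k[238:]=0;k[:,405:]=0
n,l,st,ce=cv2.connectedComponentsWithStats(k)
for i in range(1,n):
    if st[i,4]>100: print(st[i],ce[i],onz('wrist',ce[i],.012,m))
b=w[30:230,210:300];cv2.imwrite('pics/w1c.png',cv2.resize(b,None,fx=3,fy=3,interpolation=2))
```

```text
(no output)
```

View pics/w1c.png

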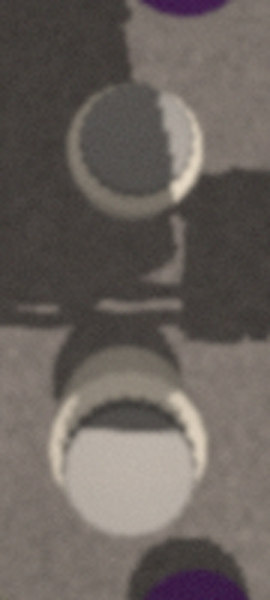

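Run:
```python
from h import *
np.set_printoptions(precision=4,suppress=True)
m=eyes.camera_model('wrist');w=cv2.imread('pics/w1.png');g=w.max(2)
k=(g<80).astype(np.uint8);k[:, :342]=0;k[238:]=0;k[:,398:]=0
n,l,st,ce=cv2.connectedComponentsWithStats(k)
for i in range(1,n):
    if st[i,4]>300: print(st[i],ce[i],onz('wrist',ce[i],.012,m))
for p,h in [((252.6,185.5),.116),((254.5,76.5),.096)]: print(onz('wrist',p,h,m))
```

```text
[ 351   84   40   45 1407] [370.349  105.8067] [0.5933 0.2586]
[ 349  142   39   44 1330] [367.8368 163.3925] [0.5987 0.179 ]
[345 199  37  37 921] [365.0185 214.9316] [0.6068 0.1036]
[0.4375 0.1636]
[0.4331 0.2708]
```

>>> arm_command([
  [[0.3, 0, -2.4, 0, 0, 0], [0, 0, -3.2, 0, 0, 0], [0, 0, -3.2, 0, 0, 0], [0, 0, -3.2, 0, 0, 0], [0, 0, -3.2, 0, 0, 0], [0, 0, -2.0, 0, 0, 0], [0, 0, -1.2, 0, 0, 0], [0, 0, 0, 0, 0, 0], [0, 0, 0, 0, 0, 0], [0, 0, 0, 0, 0, 0]],
])

```text
t: 2.38
tool_pos: [0.4379, 0.1642, 0.0478]
orientation: [2.156, 2.284, 0.002]
force: [0.1, 0.4, 0.7]
opening: 0.0929
gripper_force: 0.0
```

>>> arm_command([
  [[0, 0, 0, 0, 0, 0], [0, 0, 0, 0, 0, 0], [0, 0, 0, 0, 0, 0], [0, 0, 0, 0, 0, 0], [0, 0, 0, 0, 0, 0], [0, 0, 0, 0, 0, 0], [0, 0, 0, 0, 0, 0], [0, 0, 0, 0, 0, 0]],
], gripper=-1, squeeze=15)

```text
t: 3.05
tool_pos: [0.4377, 0.1634, 0.0469]
orientation: [2.158, 2.283, 0.001]
force: [1.9, -0.3, 1.8]
opening: 0.0581
gripper_force: 15.0
```

>>> arm_command([
  [[0, 0, 1, 0, 0, 0], [0, 0, 2, 0, 0, 0], [0, 0, 3, 0, 0, 0], [0, 0, 3, 0, 0, 0], [0, 0, 3, 0, 0, 0], [0, 0, 3, 0, 0, 0], [0.5, -0.4, 1, 0, 0, 0], [1.5, -1.2, 0, 0, 0, 0], [2, -2, 0, 0, 0, 0], [2, -2, 0, 0, 0, 0], [2, -2, 0, 0, 0, 0], [2, -2, 0, 0, 0, 0]],
])

```text
t: 4.05
tool_pos: [0.5376, 0.0659, 0.2052]
orientation: [-2.157, -2.282, 0.002]
force: [-0.7, 0.8, -1.3]
opening: 0.0584
gripper_force: 15.0
```

>>> arm_command([
  [[2, -2, 0, 0, 0, 0], [2, -1.5, 0, 0, 0, 0], [1.5, -1, 0, 0, 0, 0], [1, -0.4, 0, 0, 0, 0], [0.5, 0, 0, 0, 0, 0], [0, 0, 0, 0, 0, 0], [0, 0, 0, 0, 0, 0], [0, 0, 0, 0, 0, 0]],
])

```text
t: 4.72
tool_pos: [0.6066, 0.0189, 0.2061]
orientation: [-2.157, -2.283, 0.001]
force: [-0.6, -0.1, -3.6]
opening: 0.058
gripper_force: 15.0
```

Run:
```python
from plant import monitor
from h import *
np.set_printoptions(precision=4,suppress=True)
s=monitor.read_state();print(s['t'],s['tool_pos'],s['opening'],s['force'])
m=eyes.camera_model('wrist');w=eyes.read_camera('wrist');cv2.imwrite('pics/w2.png',w)
for n,P in dict(A=(.608,.0175,.012),B=(.6034,.098,.012),C=(.5988,.1775,.012),D=(.594,.257,.012)).items(): print(n,proj('wrist',P,m))
k=(w.max(2)<80).astype(np.uint8)
n,l,st,ce=cv2.connectedComponentsWithStats(k)
for i in range(1,n):
    if 200<st[i,4]<4000: print(st[i],ce[i],onz('wrist',ce[i],.012,m))
```

```text
4.7167 [0.6066 0.0189 0.2061] 0.05798270436662078 [-0.5974 -0.072  -3.5571]
A (np.float64(249.9462996609712), np.float64(170.1077504735725))
B (np.float64(250.03955374924024), np.float64(104.46562966778862))
C (np.float64(250.02353198152676), np.float64(40.36571947556297))
D (np.float64(249.79174482932086), np.float64(-17.633966926927883))
[403   0  41  14 338] [422.5089   4.6834] [0.833  0.2702]
[ 445    0   59   38 1015] [472.9498  16.998 ] [0.9314 0.281 ]
[478   0  34  29 364] [495.4588  11.8407] [0.9875 0.3098]
[ 224   17   53   49 2008] [249.8098  41.2266] [0.5986 0.1764]
[450  27  17  31 217] [456.0138  42.9585] [0.8932 0.227 ]
[ 224   79   54   53 2198] [250.5369 105.3121] [0.6041 0.097 ]
[292  89  17  38 612] [299.7075 107.799 ] [0.6637 0.0984]
[ 227  145   49   36 1238] [251.0145 161.8627] [0.6087 0.0279]
[ 81 197  42  29 797] [ 97.1757 211.2384] [ 0.3964 -0.0516]
```

View pics/w2.png

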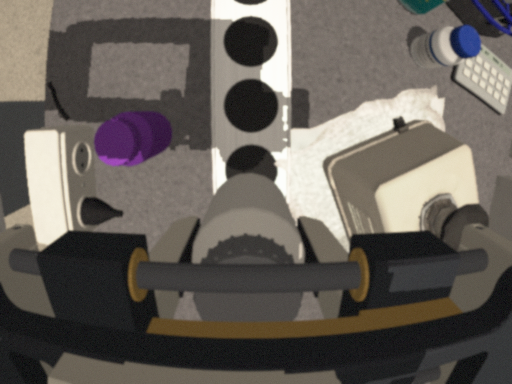

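The wrist view gives B (.604,.097) and C (.5986,.1764), so A is (.6087,.0172). Nothing is in the way over A, so I'll lower the bottle there.

>>> arm_command([
  [[0.2, -0.15, -1, 0, 0, 0], [0, 0, -2.5, 0, 0, 0], [0, 0, -3, 0, 0, 0], [0, 0, -3, 0, 0, 0], [0, 0, -2.5, 0, 0, 0], [0, 0, -1.5, 0, 0, 0], [0, 0, -0.6, 0, 0, 0], [0, 0, -0.3, 0, 0, 0], [0, 0, 0, 0, 0, 0], [0, 0, 0, 0, 0, 0], [0, 0, 0, 0, 0, 0]],
])

```text
t: 5.68
tool_pos: [0.6106, 0.0168, 0.0645]
orientation: [2.156, 2.282, 0.003]
force: [-0.3, 0.3, -2.3]
opening: 0.0578
gripper_force: 15.0
```

>>> arm_command([
  [[0, 0, -0.1, 0, 0, 0], [0, 0, 0, 0, 0, 0], [0, 0, 0, 0, 0, 0]],
])

```text
t: 5.93
tool_pos: [0.6096, 0.0168, 0.0622]
orientation: [2.158, 2.283, 0.001]
force: [-0.7, -0.6, -3.2]
opening: 0.0576
gripper_force: 15.0
```

>>> arm_command([
  [[0, 0, -0.1, 0, 0, 0], [0, 0, -0.1, 0, 0, 0], [0, 0, 0, 0, 0, 0], [0, 0, 0, 0, 0, 0], [0, 0, 0, 0, 0, 0]],
])

```text
t: 6.35
tool_pos: [0.6092, 0.0169, 0.0596]
orientation: [-2.158, -2.283, 0.0]
force: [0.0, -0.7, -1.9]
opening: 0.0578
gripper_force: 15.0
```

Contact is starting (force −3.5 → −1.9), so I'll go 1 mm further, then release and rise.

>>> arm_command([
  [[0, 0, -0.1, 0, 0, 0], [0, 0, 0, 0, 0, 0], [0, 0, 0, 0, 0, 0]],
])

```text
t: 6.6
tool_pos: [0.6095, 0.0168, 0.059]
orientation: [2.158, 2.283, 0.0]
force: [-0.5, 0.1, 0.7]
opening: 0.0579
gripper_force: 15.0
```

>>> arm_command([
  [[0, 0, 0, 0, 0, 0], [0, 0, 0, 0, 0, 0], [0, 0, 0, 0, 0, 0], [0, 0, 0, 0, 0, 0], [0, 0, 0, 0, 0, 0], [0, 0, 1, 0, 0, 0], [0, 0, 3, 0, 0, 0], [0, 0, 3.5, 0, 0, 0], [0, 0, 3.5, 0, 0, 0], [0, 0, 3, 0, 0, 0], [0, 0, 3, 0, 0, 0]],
], gripper=1)

```text
t: 7.52
tool_pos: [0.6094, 0.0169, 0.2317]
orientation: [2.157, 2.282, 0.002]
force: [0.0, 0.7, 1.3]
opening: 0.0934
gripper_force: 0.0
```

>>> arm_command([
  [[-1, 1.4, 0, 0, 0, 0], [-1.9, 2.7, 0, 0, 0, 0], [-2.2, 3.2, 0, 0, 0, 0], [-2.2, 3.2, 0, 0, 0, 0], [-2.2, 3.2, 0, 0, 0, 0], [-2.2, 3.2, 0, 0, 0, 0], [-2.2, 3.2, 0, 0, 0, 0], [-2, 2.9, 0, 0, 0, 0], [-1.3, 1.8, 0, 0, 0, 0], [-0.44, 0.6, 0, 0, 0, 0], [0, 0, 0, 0, 0, 0], [0, 0, 0, 0, 0, 0]],
])

```text
t: 8.52
tool_pos: [0.4333, 0.2705, 0.2292]
orientation: [2.156, 2.283, 0.001]
force: [-0.1, -0.2, 0.2]
opening: 0.0929
gripper_force: 0.0
```

>>> arm_command([
  [[0, 0, 0, 0, 0, 0], [0, 0, 0, 0, 0, 0]],
])

```text
t: 8.68
tool_pos: [0.4337, 0.2697, 0.2287]
orientation: [2.16, 2.281, -0.0]
force: [-0.6, 0.0, -0.2]
opening: 0.0929
gripper_force: 0.0
```

Run:
```python
from plant import monitor
from h import *
np.set_printoptions(precision=4,suppress=True)
s=monitor.read_state();print(s['t'],s['tool_pos'])
m=eyes.camera_model('wrist');w=eyes.read_camera('wrist');cv2.imwrite('pics/w3.png',w)
print(proj('wrist',(.4331,.2708,.096),m))
for n,P in dict(A=(.608,.0175,.128),).items(): print(n,proj('side',P))
sd=eyes.read_camera('side');cv2.imwrite('pics/sd3.png',sd)
a=cv2.resize(sd[130:280,200:320],None,fx=3,fy=3,interpolation=2);b=cv2.resize(w[110:260,170:320],None,fx=3,fy=3,interpolation=2)
cv2.imwrite('pics/m3.png',np.hstack([a,b]))
```

```text
8.6833 [0.4337 0.2697 0.2287]
(np.float64(248.1904064503406), np.float64(179.02554961217353))
A (np.float64(238.51758288097713), np.float64(169.97203843336138))
```

View pics/m3.png

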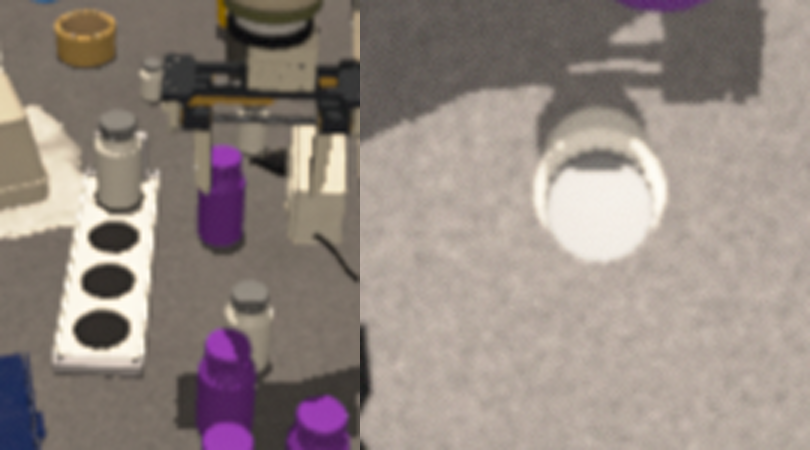

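The large bottle stands on place A. The medium cap is at wrist (249.7,178.6), as predicted, so I'll descend and grip it.

>>> arm_command([
  [[0, 0.1, -2.5, 0, 0, 0], [0, 0, -3.2, 0, 0, 0], [0, 0, -3.2, 0, 0, 0], [0, 0, -3.2, 0, 0, 0], [0, 0, -3.2, 0, 0, 0], [0, 0, -2.7, 0, 0, 0], [0, 0, -1.4, 0, 0, 0], [0, 0, 0, 0, 0, 0], [0, 0, 0, 0, 0, 0], [0, 0, 0, 0, 0, 0]],
])

```text
t: 9.62
tool_pos: [0.4341, 0.272, 0.0361]
orientation: [2.158, 2.282, 0.003]
force: [0.3, -0.9, 0.4]
opening: 0.0933
gripper_force: 0.0
```

>>> arm_command([
  [[0, 0, 0, 0, 0, 0], [0, 0, 0, 0, 0, 0], [0, 0, 0, 0, 0, 0], [0, 0, 0, 0, 0, 0], [0, 0, 0, 0, 0, 0], [0, 0, 0, 0, 0, 0], [0, 0, 0, 0, 0, 0], [0, 0, 0, 0, 0, 0]],
], gripper=-1)

```text
t: 10.28
tool_pos: [0.4331, 0.2719, 0.0348]
orientation: [2.158, 2.283, 0.001]
force: [0.8, 0.2, 0.8]
opening: 0.0491
gripper_force: 15.0
```

>>> arm_command([
  [[0, 0, 1, 0, 0, 0], [0, 0, 2, 0, 0, 0], [0, 0, 3, 0, 0, 0], [0, 0, 3, 0, 0, 0], [0, 0, 3, 0, 0, 0], [0.5, -0.5, 2, 0, 0, 0], [1.5, -1.5, 0, 0, 0, 0], [2.2, -2.2, 0, 0, 0, 0], [2.4, -2.5, 0, 0, 0, 0], [2.4, -2.5, 0, 0, 0, 0], [2.4, -2.5, 0, 0, 0, 0], [2.2, -2.3, 0, 0, 0, 0]],
])

```text
t: 11.28
tool_pos: [0.5698, 0.1303, 0.1752]
orientation: [2.158, 2.283, -0.0]
force: [0.0, 0.9, -1.0]
opening: 0.0494
gripper_force: 15.0
```

>>> arm_command([
  [[1.7, -1.8, 0, 0, 0, 0], [1.2, -1.2, 0, 0, 0, 0], [0.6, -0.5, 0, 0, 0, 0], [0, 0, -1, 0, 0, 0], [0, 0, -2.5, 0, 0, 0], [0, 0, -2.5, 0, 0, 0], [0, 0, -2.5, 0, 0, 0], [0, 0, -1.5, 0, 0, 0], [0, 0, 0, 0, 0, 0], [0, 0, 0, 0, 0, 0], [0, 0, 0, 0, 0, 0]],
])

```text
t: 12.2
tool_pos: [0.6042, 0.0977, 0.0758]
orientation: [2.156, 2.284, 0.002]
force: [0.9, 0.3, -1.4]
opening: 0.0494
gripper_force: 15.0
```

>>> arm_command([
  [[0, 0, -1.2, 0, 0, 0], [0, 0, -0.8, 0, 0, 0], [0, 0, -0.5, 0, 0, 0], [0, 0, -0.2, 0, 0, 0], [0, 0, -0.1, 0, 0, 0], [0, 0, 0, 0, 0, 0], [0, 0, 0, 0, 0, 0], [0, 0, 0, 0, 0, 0], [0, 0, 0, 0, 0, 0]],
])

```text
t: 12.95
tool_pos: [0.6038, 0.0968, 0.0467]
orientation: [-2.158, -2.283, 0.0]
force: [-2.7, -0.4, 3.2]
opening: 0.0494
gripper_force: 15.0
```

>>> arm_command([
  [[0, 0, 0, 0, 0, 0], [0, 0, 0, 0, 0, 0], [0, 0, 0, 0, 0, 0], [0, 0, 0, 0, 0, 0], [0, 0, 0, 0, 0, 0], [0, 0, 1, 0, 0, 0], [0, 0, 3, 0, 0, 0], [0, 0, 3.5, 0, 0, 0], [0, 0, 3.5, 0, 0, 0], [0, 0, 3.5, 0, 0, 0], [0, 0, 3.5, 0, 0, 0]],
], gripper=1)

```text
t: 13.87
tool_pos: [0.6037, 0.0968, 0.2293]
orientation: [2.158, 2.283, 0.001]
force: [0.7, 0.1, 0.2]
opening: 0.0932
gripper_force: 0.0
```

>>> arm_command([
  [[-1, -1.3, 0, 0, 0, 0], [-1.9, -2.7, 0, 0, 0, 0], [-2.1, -3, 0, 0, 0, 0], [-2.1, -3, 0, 0, 0, 0], [-2.1, -3, 0, 0, 0, 0], [-2.1, -3, 0, 0, 0, 0], [-1.9, -3, 0, 0, 0, 0], [-1.4, -2.4, 0, 0, 0, 0], [-0.8, -1.3, 0, 0, 0, 0], [-0.4, -0.6, 0, 0, 0, 0], [0, 0, 0, 0, 0, 0], [0, 0, 0, 0, 0, 0]],
])

```text
t: 14.87
tool_pos: [0.4462, -0.1359, 0.2272]
orientation: [2.158, 2.282, 0.001]
force: [0.0, 0.6, -0.6]
opening: 0.0926
gripper_force: 0.0
```

>>> arm_command([
  [[0, 0, 0, 0, 0, 0], [0, 0, 0, 0, 0, 0]],
])

```text
t: 15.03
tool_pos: [0.4464, -0.1352, 0.2267]
orientation: [-2.156, -2.285, -0.0]
force: [-0.1, -0.3, -0.0]
opening: 0.0931
gripper_force: 0.0
```

Run:
```python
from plant import monitor
from h import *
np.set_printoptions(precision=4,suppress=True)
s=monitor.read_state();print(s['t'],s['tool_pos'],s['q'])
m=eyes.camera_model('wrist');w=eyes.read_camera('wrist');cv2.imwrite('pics/w4.png',w)
print(proj('wrist',(.4455,-.136,.076),m))
print(m)
cv2.imwrite('pics/w4b.png',cv2.resize(w[:,100:400],None,fx=1.5,fy=1.5,interpolation=2))
```

```text
15.0333 [ 0.4464 -0.1352  0.2267] [-0.4043 -0.242   1.8322  0.0003  1.5515 -0.4622]
(np.float64(247.8673469405014), np.float64(177.12604615902018))
{'fx': 297.3186396354542, 'fy': 297.3186396354542, 'cx': 248.07558285625018, 'cy': 187.77876571247745, 'rvec': array([-2.8876, -0.0843, -0.0103]), 'tvec': array([-0.437 , -0.1873,  0.3584])}
```

View pics/w4b.png

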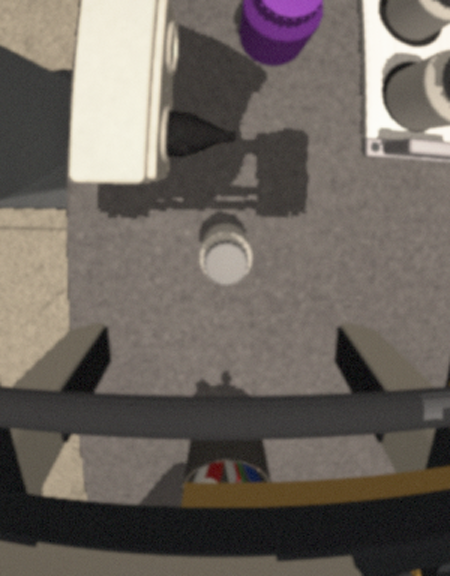

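The small cap is at wrist (251.3,174.7), about 3 mm from where I expected it, so its position is about (.449,-.133). The box and pen pot are clear of the gripper.

>>> arm_command([
  [[0.2, 0.2, -2.5, 0, 0, 0], [0, 0, -3.2, 0, 0, 0], [0, 0, -3.2, 0, 0, 0], [0, 0, -3.2, 0, 0, 0], [0, 0, -3.2, 0, 0, 0], [0, 0, -3, 0, 0, 0], [0, 0, -1.7, 0, 0, 0], [0, 0, -0.6, 0, 0, 0], [0, 0, 0, 0, 0, 0], [0, 0, 0, 0, 0, 0], [0, 0, 0, 0, 0, 0]],
])

```text
t: 16.0
tool_pos: [0.4494, -0.1345, 0.0224]
orientation: [2.156, 2.282, 0.002]
force: [0.3, 0.2, 1.3]
opening: 0.0931
gripper_force: 0.0
```

>>> arm_command([
  [[0, 0, 0, 0, 0, 0], [0, 0, 0, 0, 0, 0], [0, 0, 0, 0, 0, 0], [0, 0, 0, 0, 0, 0], [0, 0, 0, 0, 0, 0], [0, 0, 0, 0, 0, 0], [0, 0, 0, 0, 0, 0], [0, 0, 0, 0, 0, 0], [0, 0, 0, 0, 0, 0]],
], gripper=-1)

```text
t: 16.75
tool_pos: [0.4479, -0.1342, 0.0206]
orientation: [-2.158, -2.283, -0.0]
force: [0.6, -0.2, 0.5]
opening: 0.0414
gripper_force: 15.0
```

>>> arm_command([
  [[0, 0, 1, 0, 0, 0], [0, 0, 2.5, 0, 0, 0], [0, 0, 3.2, 0, 0, 0], [0, 0, 3.2, 0, 0, 0], [0, 0, 3.2, 0, 0, 0], [0, 0, 3.2, 0, 0, 0], [0.5, 1, 1.6, 0, 0, 0], [1, 2, 0, 0, 0, 0], [1.4, 3, 0, 0, 0, 0], [1.5, 3.2, 0, 0, 0, 0], [1.5, 3.2, 0, 0, 0, 0], [1.5, 3.2, 0, 0, 0, 0]],
])

```text
t: 17.75
tool_pos: [0.5222, 0.0234, 0.2005]
orientation: [2.158, 2.282, 0.001]
force: [0.6, -1.0, -0.7]
opening: 0.0416
gripper_force: 15.0
```

>>> arm_command([
  [[1.5, 3.2, 0, 0, 0, 0], [1.5, 3.2, 0, 0, 0, 0], [1.5, 3, 0, 0, 0, 0], [1.4, 2.8, 0, 0, 0, 0], [1.0, 1.9, 0, 0, 0, 0], [0.7, 1.0, 0, 0, 0, 0], [0, 0.3, 0, 0, 0, 0], [0, 0, -1.5, 0, 0, 0], [0, 0, -3, 0, 0, 0], [0, 0, -3, 0, 0, 0], [0, 0, 0, 0, 0, 0], [0, 0, 0, 0, 0, 0]],
])

```text
t: 18.75
tool_pos: [0.5958, 0.1748, 0.1231]
orientation: [-2.157, -2.281, 0.007]
force: [0.7, 0.2, -0.2]
opening: 0.0415
gripper_force: 15.0
```

>>> arm_command([
  [[0.2, 0.1, -1.5, 0, 0, 0], [0, 0, -2.5, 0, 0, 0], [0, 0, -2.2, 0, 0, 0], [0, 0, -1.2, 0, 0, 0], [0, 0, -0.7, 0, 0, 0], [0, 0, -0.3, 0, 0, 0], [0, 0, -0.2, 0, 0, 0], [0, 0, 0, 0, 0, 0], [0, 0, 0, 0, 0, 0], [0, 0, 0, 0, 0, 0]],
])

```text
t: 19.58
tool_pos: [0.6007, 0.177, 0.0399]
orientation: [2.157, 2.282, 0.002]
force: [0.4, 1.2, -1.2]
opening: 0.0416
gripper_force: 15.0
```

>>> arm_command([
  [[-0.1, 0, -0.2, 0, 0, 0], [0, 0, -0.2, 0, 0, 0], [0, 0, -0.1, 0, 0, 0], [0, 0, 0, 0, 0, 0], [0, 0, 0, 0, 0, 0], [0, 0, 0, 0, 0, 0]],
])

```text
t: 20.08
tool_pos: [0.5989, 0.1769, 0.0336]
orientation: [-2.158, -2.283, 0.0]
force: [1.6, -0.1, -1.0]
opening: 0.0414
gripper_force: 15.0
```

>>> arm_command([
  [[0, 0, -0.1, 0, 0, 0], [0, 0, 0, 0, 0, 0], [0, 0, 0, 0, 0, 0], [0, 0, 0, 0, 0, 0]],
])

```text
t: 20.42
tool_pos: [0.5989, 0.1769, 0.0327]
orientation: [2.158, 2.283, 0.0]
force: [-1.1, -0.0, -1.4]
opening: 0.0419
gripper_force: 15.0
```

>>> arm_command([
  [[0, 0, 0, 0, 0, 0], [0, 0, 0, 0, 0, 0], [0, 0, 0, 0, 0, 0], [0, 0, 0, 0, 0, 0], [0, 0, 0, 0, 0, 0], [0, 0, 0, 0, 0, 0], [0, 0, 1, 0, 0, 0], [0, 0, 3, 0, 0, 0], [0, 0, 4, 0, 0, 0], [0, 0, 4, 0, 0, 0], [0, 0, 4, 0, 0, 0], [0, 0, 3.5, 0, 0, 0]],
], gripper=1)

```text
t: 21.42
tool_pos: [0.5991, 0.1769, 0.2317]
orientation: [2.157, 2.282, 0.003]
force: [0.7, 0.1, 0.6]
opening: 0.0931
gripper_force: 0.0
```

>>> arm_command([
  [[0, -1.5, 0, 0, 0, 0], [0, -3, 0, 0, 0, -4], [-0.1, -4, 0, 0, 0, -5], [-0.1, -4, 0, 0, 0, -5], [-0.1, -4, 0, 0, 0, -5], [-0.1, -4, 0, 0, 0, -5], [-0.1, -4, 0, 0, 0, -5], [-0.1, -4, 0, 0, 0, -5], [-0.1, -4, 0, 0, 0, -5], [-0.1, -4, 0, 0, 0, -5], [0, -3, 0, 0, 0, -4], [0, -2.1, 0, 0, 0, 0]],
])

```text
t: 22.42
tool_pos: [0.5901, -0.2427, 0.2282]
orientation: [2.903, 1.197, -0.0]
force: [-0.1, -0.9, -0.3]
opening: 0.093
gripper_force: 0.0
```

>>> arm_command([
  [[0, 0, 0, 0, 0, 0], [0, 0, 0, 0, 0, 0], [0, 0, 0, 0, 0, 0]],
])

```text
t: 22.67
tool_pos: [0.5909, -0.2385, 0.2279]
orientation: [-2.899, -1.208, -0.0]
force: [-0.1, 0.1, 0.0]
opening: 0.0929
gripper_force: 0.0
```

Run:
```python
from plant import monitor
from h import *
np.set_printoptions(precision=4,suppress=True)
s=monitor.read_state();print(s['t'],s['tool_pos'],s['q'])
m=eyes.camera_model('wrist');w=eyes.read_camera('wrist');cv2.imwrite('pics/w5.png',w)
for P in [(.591,-.239,.056),(.601,-.239,.056),(.591,-.229,.056)]:print(proj('wrist',P,m))
cv2.imwrite('pics/w5b.png',cv2.resize(w[:,100:400],None,fx=1.5,fy=1.5,interpolation=2))
```

```text
22.6667 [ 0.5909 -0.2385  0.2279] [-0.4644  0.227   1.3633  0.0005  1.5513  0.3166]
(np.float64(249.0760943067864), np.float64(172.2423891486463))
(np.float64(255.21582357259126), np.float64(166.29798814074246))
(np.float64(243.0034287938092), np.float64(166.23460551194736))
```

View pics/w5b.png

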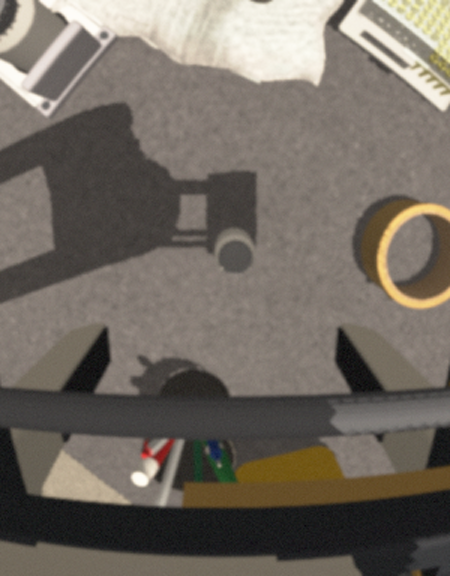

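The tiny cap is at wrist (256.7,170), so its position is about (.597,-.242). The pen pot and tape are clear of the fingers and body.

>>> arm_command([
  [[0.6, -0.3, -2, 0, 0, 0], [0, 0, -3.2, 0, 0, 0], [0, 0, -3.2, 0, 0, 0], [0, 0, -3.2, 0, 0, 0], [0, 0, -3.2, 0, 0, 0], [0, 0, -3, 0, 0, 0], [0, 0, -2, 0, 0, 0], [0, 0, -1.2, 0, 0, 0], [0, 0, -0.5, 0, 0, 0], [0, 0, 0, 0, 0, 0], [0, 0, 0, 0, 0, 0], [0, 0, 0, 0, 0, 0]],
])

```text
t: 23.72
tool_pos: [0.5985, -0.2426, 0.015]
orientation: [2.897, 1.208, 0.004]
force: [0.5, -0.2, 0.6]
opening: 0.0931
gripper_force: 0.0
```

>>> arm_command([
  [[0, 0, -0.1, 0, 0, 0], [0, 0, 0, 0, 0, 0], [0, 0, 0, 0, 0, 0], [0, 0, 0, 0, 0, 0], [0, 0, 0, 0, 0, 0], [0, 0, 0, 0, 0, 0], [0, 0, 0, 0, 0, 0], [0, 0, 0, 0, 0, 0], [0, 0, 0, 0, 0, 0], [0, 0, 0, 0, 0, 0]],
], gripper=-1)

```text
t: 24.55
tool_pos: [0.5969, -0.2422, 0.0116]
orientation: [2.9, 1.208, -0.0]
force: [-0.4, 0.2, -0.2]
opening: 0.0337
gripper_force: 15.0
```

>>> arm_command([
  [[0, 0, 1, 0, 0, 0], [0, 0, 2.5, 0, 0, 0], [0, 0, 3.5, 0, 0, 0], [0, 0, 3.5, 0, 0, 0], [0, 0, 3.5, 0, 0, 0], [0, 0, 3, 0, 0, 0], [0, 1, 2, 0, 0, 0], [0, 2, 1, 0, 0, 3], [0, 3, 0, 0, 0, 5], [0, 3.5, 0, 0, 0, 5], [0, 3.5, 0, 0, 0, 5], [0, 3.5, 0, 0, 0, 5]],
])

```text
t: 25.55
tool_pos: [0.5967, -0.0758, 0.2127]
orientation: [2.597, 1.766, 0.001]
force: [0.3, -0.5, -0.6]
opening: 0.0336
gripper_force: 15.0
```

>>> arm_command([
  [[0, 3.5, 0, 0, 0, 5], [0, 3.5, 0, 0, 0, 5], [0, 3.5, 0, 0, 0, 5], [0, 3.5, 0, 0, 0, 5], [0, 3.5, 0, 0, 0, 5], [0, 3.5, 0, 0, 0, 0], [0, 3.5, 0, 0, 0, 0], [-0.1, 3.5, 0, 0, 0, 0], [-0.1, 3, 0, 0, 0, 0], [-0.1, 2, 0, 0, 0, 0], [0, 0.4, 0, 0, 0, 0], [0, 0, 0, 0, 0, 0]],
])

```text
t: 26.55
tool_pos: [0.5935, 0.2582, 0.2121]
orientation: [2.155, 2.286, 0.0]
force: [1.1, -0.0, 0.3]
opening: 0.0332
gripper_force: 15.0
```

>>> arm_command([
  [[0, 0, 0, 0, 0, 0], [0, 0, 0, 0, 0, 0], [0, 0, 0, 0, 0, 0]],
])

```text
t: 26.8
tool_pos: [0.5942, 0.2554, 0.2118]
orientation: [2.16, 2.281, -0.0]
force: [-0.2, -0.3, -0.3]
opening: 0.0337
gripper_force: 15.0
```

Run:
```python
from plant import monitor
from h import *
s=monitor.read_state();print(s['t'],s['tool_pos'],s['opening'])
w=eyes.read_camera('wrist');sd=eyes.read_camera('side');cv2.imwrite('pics/sd6.png',sd)
cv2.imwrite('pics/m6.png',np.hstack([cv2.resize(sd[140:270,190:290],None,fx=3,fy=3,interpolation=2),cv2.resize(w,(500,390))]))
```

```text
26.8 [0.59419608 0.2553872  0.21184081] 0.033675778041639216
```

View pics/m6.png

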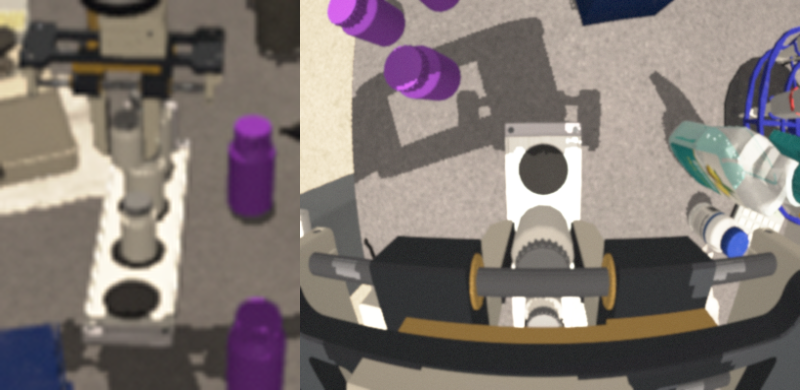

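The tiny bottle hangs over place D (wrist crop (543,168)), and the other three stand on their places. Now I'll lower it.

>>> arm_command([
  [[0, 0.1, -1.5, 0, 0, 0], [0, 0, -3, 0, 0, 0], [0, 0, -3.2, 0, 0, 0], [0, 0, -3.2, 0, 0, 0], [0, 0, -3, 0, 0, 0], [0, 0, -2.2, 0, 0, 0], [0, 0, -1.2, 0, 0, 0], [0, 0, -0.6, 0, 0, 0], [0, 0, -0.2, 0, 0, 0], [0, 0, 0, 0, 0, 0], [0, 0, 0, 0, 0, 0], [0, 0, 0, 0, 0, 0]],
])

```text
t: 27.9
tool_pos: [0.5953, 0.2583, 0.0328]
orientation: [2.157, 2.282, 0.004]
force: [-0.4, 0.4, -1.2]
opening: 0.0337
gripper_force: 15.0
```

>>> arm_command([
  [[0, 0, -0.2, 0, 0, 0], [0, 0, -0.1, 0, 0, 0], [0, 0, 0, 0, 0, 0], [0, 0, 0, 0, 0, 0], [0, 0, 0, 0, 0, 0]],
])

```text
t: 28.32
tool_pos: [0.5939, 0.2579, 0.0277]
orientation: [-2.158, -2.283, 0.0]
force: [0.0, 0.1, -0.0]
opening: 0.0332
gripper_force: 15.0
```

>>> arm_command([
  [[0, -0.1, -0.2, 0, 0, 0], [0, 0, -0.1, 0, 0, 0], [0, 0, -0.1, 0, 0, 0], [0, 0, 0, 0, 0, 0], [0, 0, 0, 0, 0, 0], [0, 0, 0, 0, 0, 0]],
])

```text
t: 28.82
tool_pos: [0.5939, 0.2568, 0.0236]
orientation: [-2.158, -2.283, 0.0]
force: [-0.5, 0.1, 0.2]
opening: 0.0333
gripper_force: 15.0
```

Seated height reached. Release, rise and swing aside for a clear look.

>>> arm_command([
  [[0, 0, 0, 0, 0, 0], [0, 0, 0, 0, 0, 0], [0, 0, 0, 0, 0, 0], [0, 0, 0, 0, 0, 0], [0, 0, 0, 0, 0, 0], [0, 0, 0, 0, 0, 0], [0, 0, 1, 0, 0, 0], [0, 0, 3, 0, 0, 0], [0, 0, 4, 0, 0, 0], [0, 0, 4, 0, 0, 0], [0, 0, 4, 0, 0, 0], [0, 0, 4, 0, 0, 0]],
], gripper=1)

```text
t: 29.82
tool_pos: [0.5936, 0.2568, 0.2266]
orientation: [2.158, 2.283, 0.001]
force: [1.0, -0.2, 1.7]
opening: 0.0928
gripper_force: 0.0
```

>>> arm_command([
  [[-1.5, -2, 2, 0, 0, 0], [-1.5, -3, 2, 0, 0, 0], [-1.5, -3, 2, 0, 0, 0], [-1.5, -3, 2, 0, 0, 0], [-1.5, -3, 2, 0, 0, 0], [-1.5, -3, 0, 0, 0, 0], [-1.5, -3, 0, 0, 0, 0], [-1.5, -3, 0, 0, 0, 0], [0, -2, 0, 0, 0, 0], [0, 0, 0, 0, 0, 0], [0, 0, 0, 0, 0, 0], [0, 0, 0, 0, 0, 0]],
])

```text
t: 30.82
tool_pos: [0.474, 0.0073, 0.3242]
orientation: [2.158, 2.283, 0.001]
force: [0.4, 0.5, 0.1]
opening: 0.0928
gripper_force: 0.0
```

Run:
```python
from plant import monitor
from h import *
s=monitor.read_state();print(s['t'],s['tool_pos'],s['opening'])
w=eyes.read_camera('wrist');m=eyes.camera_model('wrist');sd=eyes.read_camera('side');cv2.imwrite('pics/sd7.png',sd)
for P in [(.608,.017,.128),(.604,.097,.108),(.5987,.1765,.088),(.594,.2565,.068)]: print(proj('wrist',P,m),proj('side',P))
cv2.imwrite('pics/m7.png',np.hstack([cv2.resize(sd[120:270,200:300],None,fx=3,fy=3,interpolation=2),cv2.resize(w,(500,450))]))
```

```text
30.8167 [0.4739906  0.00729521 0.32417785] 0.09282215720306913
(np.float64(352.3349961469633), np.float64(168.22278928398717)) (np.float64(238.53700246095056), np.float64(169.89616958110946))
(np.float64(350.5072725549164), np.float64(106.27269541577155)) (np.float64(236.56023266057528), np.float64(187.37424589951746))
(np.float64(345.37193566625797), np.float64(50.67065537084622)) (np.float64(234.82816626176836), np.float64(206.21565570537746))
(np.float64(339.32435794912163), np.float64(3.1681029072568094)) (np.float64(232.74091005882957), np.float64(226.743024327516))
```

View pics/m7.png

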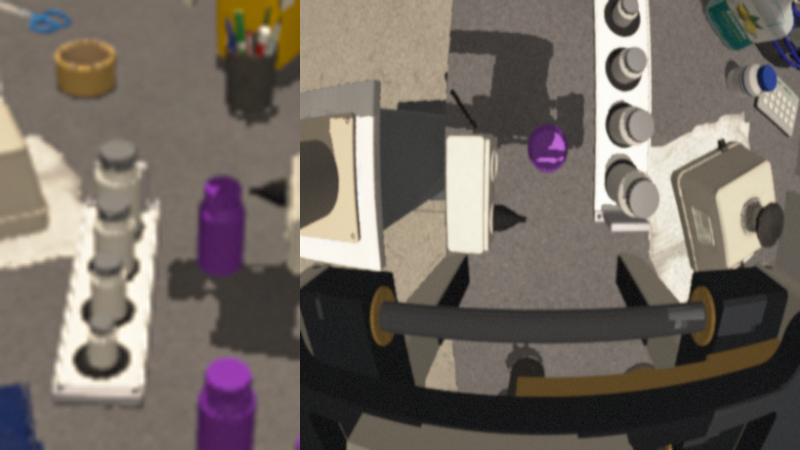

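All four stand upright in order, and the side view matches the predictions within about 1 px. The wrist caps sit about 7 px off, so I'll check whether that is a camera bias by comparing against the tray edges.

Run:
```python
from h import *
m=eyes.camera_model('wrist');w=eyes.read_camera('wrist')
for P in [(.608,.017),(.604,.097),(.5987,.1765),(.594,.2565)]:
    a=[proj('wrist',(P[0]+dx,P[1]-.003*0+dx*.056,.015),m) for dx in(-.048,0,.048)];print(np.round(a,1).tolist())
cv2.imwrite('pics/w8.png',cv2.resize(w[0:200,290:390],None,fx=3,fy=3,interpolation=2))
```

```text
[[301.4, 155.0], [329.7, 155.6], [356.5, 156.3]]
[[302.9, 105.8], [331.7, 107.1], [359.0, 108.8]]
[[302.6, 57.2], [331.5, 59.2], [359.0, 61.9]]
[[301.8, 11.2], [330.3, 13.7], [357.5, 17.1]]
```

View pics/w8.png

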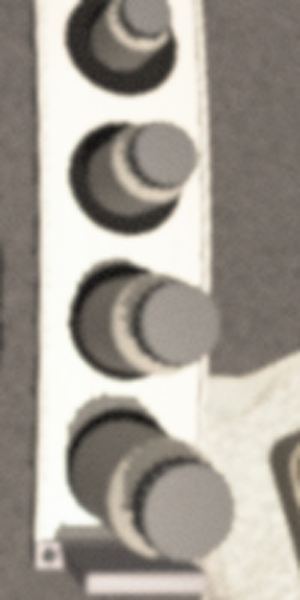

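At full scale the caps are at (352.7,169.3), (348.7,107.7), (344.3,51.3) and (338.3,3.3), within about 2 px (2 mm) of the place centres. The tray edge matches too, so I'll hand in.

```bash
python3 -c "
from plant import ticket
print(ticket.close_job())"
```

```text
the job is handed in; nothing more can be done
None
```

The four white bottles stand upright in the tray, tallest next to the end plate and shortest at the far end, each within about 2 mm of its black place's centre; the pen pot and tape were left alone, and I handed the job in at about 31 s.

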